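Free the tube rack from the shaker's clamp

TASK

Take the orange tube rack off the shaker and stand it upright in the green tray. It is held by the clamp bar under the black wing knob: nobody knows whether its thread is left- or right-handed, so feel which way it gives and never force it, as the wing sits on a soft rubber spring that is soon damaged. Loosen the knob until the bar clears the rack's end lip, slide the rack along the platform out from under the bar without dragging it against the bar, then set it down in the tray without dropping it, and leave everything else where it is.

Things in the scene. Friction and masses are not known exactly. Their poses are not given: they have to be found in the camera images.
- knob_grip (a point): grip point of the black wing knob, on the vertical screw axis, 46.5 mm above the shaker platform when tight. The wing is an upright plate 58 mm long (this point's x), 12 mm thick (y), from 19 mm below to 15 mm above this point; under it is the round screw hub, 32 mm across, then the bar. Site z is up; a white dot marks the +x end. Turns and rises with the knob.
- clamp_bar: steel clamp bar, 36 mm wide, reaching from the screw axis towards the rack (its +y); origin on that axis at platform level (rises with the bar). At its end, 58 to 65 mm from the axis, a tab hangs to 5.5 mm above the platform when tight, behind the rack's 10 mm high lip: the bar must rise 4.8 mm (screw past 1.2 rad) to let it pass.
- shaker: white orbital shaker, fixed; platform 236 x 290 mm, its top 80 mm above the bench. Origin on the bench, z up. In its frame the screw is at x 0, y -105 mm; the rack stands at x 0, y 26 mm and leaves towards +y (open end, platform ends at y 135 mm) between two rails 11 mm high (inner faces at x -30.5 and 30.5 mm, y -30 to 90 mm).
- rack_centre (a point): centre (25 mm above the underside) of the orange tube rack's block: 56 mm (x) by 110 mm (y) by 50 mm tall, about 0.3 kg, with capped tubes up to 66 mm above its underside. Axes parallel to the shaker's at the start, z up.
- rack: the same orange rack, origin under the block's centre. At its -y end a foot 5 mm thick, 44 mm wide, reaches to y -80 mm and ends in an upright lip 5 mm thick, 10 mm high, held back by the bar's tab. Slid 30 mm towards +y it is out from under the bar and can be lifted.
- tray: shallow green tray, fixed, outside 104 mm (x) by 184 mm (y) by 16 mm tall, walls and floor 4 mm thick; origin under its centre, z up. The rack goes in lengthwise along the tray's y, either way round; block and foot together are 135 mm long, so the block's centre sits about 12 mm off the tray's centre if the whole is centred.
- vial: small amber vial with blue cap, 28 mm wide, 40 mm tall, standing on the shaker platform at its side; bystander, origin under it
- screw (a joint): turn of the screw hub (rubber-black, yellow mark) under the wing, rad: 0 = fully tight (as found), grows as it loosens, hard stop at 2.2, stays where left. The loosening direction is not marked: that way it takes a steady 0.12 N m or so; the other way it is hard tight and does not turn. Wing, hub and clamp bar rise 4 mm per rad loosened.
- wing (a joint): twist of the wing on its rubber-sprung joint with the screw hub, rad, 0 unloaded, positive when the wing is turned clockwise seen from above. It yields 1 rad per N m and springs back: about 0.12 while the screw is being loosened, more if forced. Past 0.30 either way the spring is damaged.
There are look-alikes about, which are no part of the job. Of the things that look like the tray, the smaller one is meant.

How it is judged:
By the outcome, as a careful person would: the job done as asked, in the order asked, and still so for the second after the job is handed in, with the robot touching nothing.
It also fails if it takes over 70 s, if anything falls off the work surface, if the arm or the gripper's body presses on something with over 40 N, if the wrist force passes 120 N, or if a joint passes its speed limit or range.

ROBOT

A 6-joint arm with a two-finger parallel gripper is mounted at the origin on the work surface. World frame = base frame: x ahead of the robot, y to its left, z up, the work surface at z = 0. Lengths are in m, angles in rad, forces in N, time in s.
With the tool pointing down it reaches from about 0.3 to 0.775 m from the base axis. Payload 14.6 kg.
Tool frame: the origin (TCP) lies where the fingers leave the gripper's body, on its centre line; the fingertips stand 97 mm ahead of it and the grasp point (between the pads) lies pinch_z ahead of it (pinch_z is the distance from the TCP to the grasp point, in m); z points along the fingers, y is the direction in which the jaws open and shut (so a half turn about z gives the same grasp; the last joint's range is limited). The gripper opens to 94 mm and grips with 3 to 60 N. Pads are 16 mm wide; open, the fingers measure 119 mm over their backs; the gripper's body (75 mm by 177 mm) begins 78 mm behind the grasp point.
Start: joints at [-0.067, 0.3, 1.521, -0, 1.321, -0.067], TCP at [0.55, -0, 0.303] pointing down, gripper open.
Joint ranges: [-3.03, 3.03], [-0.79, 2.21], [0.23, 2.52], [-1.04, 4.18], [0, 3.07], [-2.55, 2.55]. Speed limits (rad/s): [2.22, 2.22, 2.57, 3.14, 3.14, 3.14].

INTERFACE

Orientations are given as a rotation vector (axis times angle).
In Python, from station import read_state, camera, sign_off, boxes_of, masks_of, pinch_z gives the robot as it stands.
- The arm moves only by the tool apply_moves, never from a script. Its argument "rows" is one flat list of numbers, 7 for each row, row after row: the shift along the world's x, y, z in mm, then the turn, a rotation vector about the world's x, y, z in degrees, then the gripper's target within -1 to 1 (shut at 1, half-way at 0, fully open at -1). A call has 1 to 12 rows; each row shifts and turns the commanded pose from where the row before left it; what a row does not reach is not made up. A row lasts 1/12 s, in which the tool goes at most 41.7 mm and 7.16 degrees, less where a joint would pass 70% of its speed; a pose out of reach is approached as far as the arm can. A call with a gripper value outside its range is refused whole. The fingers move at their own pace and stop on an object; "force" is the grip in N (left out, the last holds). Time passes only in rows, so rows that do not move let the fingers close. It gives the time, the measured TCP pose, the force and the opening at its end, in the units of the state.
- read_state(): the state, without advancing time (a new reading comes with each control period).
- camera(name): name is "scene" or "side" or "wrist"; returns a dict with "frame" (480x640x3 uint8, red, green, blue), "fx", "fy", "cx", "cy" (pixels), "k1" (the pictures are not rectified: a ray, as slopes to the right and down, at radius r is drawn at 1 + k1 r^2 times it, then the intrinsics apply), "R" (3x3) and "t" (3): a world point X has camera coordinates R X + t. Camera axes: x right, y down, z forward; pixel columns grow to the right and rows downward; lengths in m; the calibration is good to about 2 mm. A picture is of the moment at which its call begins. There is no depth.
- sign_off(): hands the job in, once; it reports no verdict.
Trained networks look in a picture, given as the dict that the camera call returned (one of the last four; its "shot" number tells which), for a name from the list of things; names that differ only in an ending like _2 or _b are one class to them, and where a whole thing is asked for, a point or a joint stands for the part that bears it (a point fixed in the world has none). Each returns a list of dicts, best first, with "confidence" (0 to 1); they miss things now and then, are a little off and sometimes report something else, mostly with a low value. They report only what shows in the picture. A call takes as long as a camera call. They do not tell look-alikes from the thing itself.
- boxes_of(thing, picture): "point" ([x, y, z] in m, in world coordinates, good to about 4 mm: the middle of the surface that is visible of it).
- masks_of(thing, picture): "mask" (480x640 bool, what is visible of it).
The state is a dict: "clock": time; "joint_pos": joint angles; "joint_velocities": joint speeds; "effort": joint torques, N m; "tool_pos": TCP position; "eef_rot": TCP orientation; "wrist_force": force on the tool from outside, world axes, zero at the start; "wrist_torque": the same for the moment, N m; "gripper_width": opening from 0.0 (shut) to 1.0 (fully open).
Only numpy, scipy, OpenCV 4.12 (cv2) and the standard library are available. Lean on these libraries where they do the work, as an engineer would, in place of code of your own. Each camera call takes 0.05 s, during which the arm holds its last target.

## Working session

There is one attempt and no reset: what is moved stays moved. The work goes in short steps, Python scripts to look and compute and a tool call to move; the robot and the scene stay as the last step left them, time stands still between calls to the robot, and variables do not carry over. Pictures are saved under pics/ and viewed, and the job is handed in when it is done.

Besides the shell and the picture viewer there is one more tool, called after "Request:" by a JSON object that holds its "op" and its "data". apply_moves: Moves the arm, as the interface text tells. Its arguments: {"type":"object","properties":{"rows":{"type":"array"},"force":{"type":"number"}},"required":["rows"]}

```bash
ls; mkdir -p pics; cat > h.py <<'E'
import numpy as np, cv2
from station import *
def save(n,f): cv2.imwrite(f'pics/{n}.png',cv2.cvtColor(f,cv2.COLOR_RGB2BGR))
def proj(c,X):
    p=np.asarray(c['R'])@np.asarray(X)+np.asarray(c['t']); s=p[:2]/p[2]; s=s*(1+c['k1']*(s@s)); return np.array([c['fx']*s[0]+c['cx'],c['fy']*s[1]+c['cy']])
def atz(c,uv,z):
    K=np.array([[c['fx'],0,c['cx']],[0,c['fy'],c['cy']],[0,0,1.]])
    d=np.array([(uv[0]-c['cx'])/c['fx'],(uv[1]-c['cy'])/c['fy']]); s=d.copy()
    for _ in range(30): s=d/(1+c['k1']*(s@s))
    R=np.asarray(c['R']);o=-R.T@np.asarray(c['t']); r=R.T@np.array([s[0],s[1],1]); return o+r*(z-o[2])/r[2]
E
python3 - <<'E'
from h import *
s=read_state(); print({k:np.round(v,3) for k,v in s.items()}, pinch_z)
for n in ['scene','side','wrist']:
    c=camera(n); save(n+'0',c['frame'])
    print(n,c['shot'],np.round(-np.asarray(c['R']).T@np.asarray(c['t']),3))
    for th in ['knob_grip','clamp_bar','shaker','rack','tray','vial']:
        for b in boxes_of(th,c)[:4]: print(th,round(b['confidence'],2),np.round(b['point'],3),np.round(proj(c,b['point'])))
E
```

```text
pics
{'clock': np.float64(0.0), 'joint_pos': array([-0.067,  0.3  ,  1.522,  0.   ,  1.321, -0.067]), 'joint_velocities': array([-0.   ,  0.   ,  0.001, -0.003,  0.   ,  0.   ]), 'effort': array([-2.0000e-03, -5.3181e+01, -3.5274e+01,  7.1000e-02,  2.4000e-02,
       -0.0000e+00]), 'tool_pos': array([ 0.55 , -0.   ,  0.302]), 'eef_rot': array([-2.221e+00, -2.221e+00,  1.000e-03]), 'wrist_force': array([-0.691,  0.363, -0.551]), 'wrist_torque': array([-0.045, -0.024, -0.021]), 'gripper_width': np.float64(1.0)} 0.0784
scene 1 [ 0.893 -0.39   0.882]
knob_grip 0.8 [0.586 0.116 0.131] [417. 225.]
clamp_bar 0.64 [0.583 0.113 0.105] [412. 234.]
rack 0.69 [0.59  0.229 0.13 ] [461. 193.]
tray 0.79 [ 0.551 -0.208  0.008] [259. 361.]
tray 0.62 [ 0.294 -0.221  0.007] [167. 268.]
vial 0.61 [0.671 0.167 0.117] [473. 244.]
side 2 [0.4   0.678 0.518]
knob_grip 0.59 [0.578 0.127 0.127] [244. 263.]
clamp_bar 0.94 [0.576 0.125 0.119] [246. 267.]
shaker 0.93 [0.553 0.297 0.08 ] [231. 370.]
rack 0.96 [0.57  0.28  0.128] [218. 331.]
tray 0.72 [ 0.289 -0.196  0.006] [413. 237.]
tray 0.69 [ 0.548 -0.197  0.006] [298. 228.]
vial 0.63 [0.667 0.184 0.11 ] [176. 289.]
wrist 3 [0.549 0.08  0.386]
knob_grip 0.77 [0.58  0.114 0.141] [361.  93.]
clamp_bar 0.89 [0.58  0.134 0.101] [355.  73.]
shaker 0.77 [0.577 0.133 0.083] [350.  79.]
rack 0.74 [0.573 0.187 0.082] [345.   8.]
tray 0.66 [ 0.551 -0.176  0.006] [317. 351.]
tray 0.59 [ 0.31  -0.124  0.004] [128. 313.]
vial 0.93 [0.668 0.166 0.12 ] [482.  23.]
```

View pics/scene0.png

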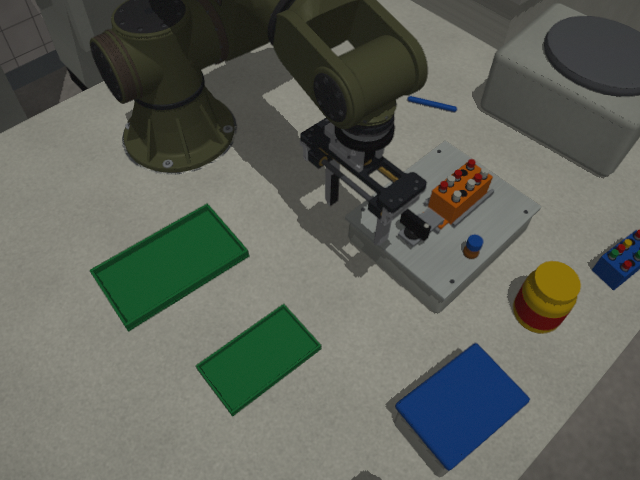

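View pics/side0.png

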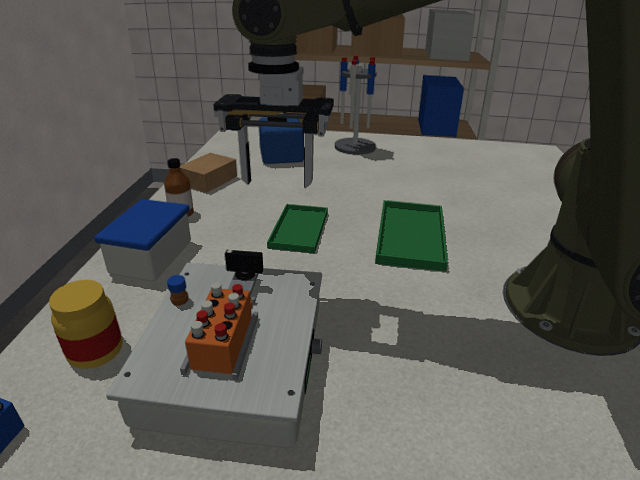

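View pics/wrist0.png

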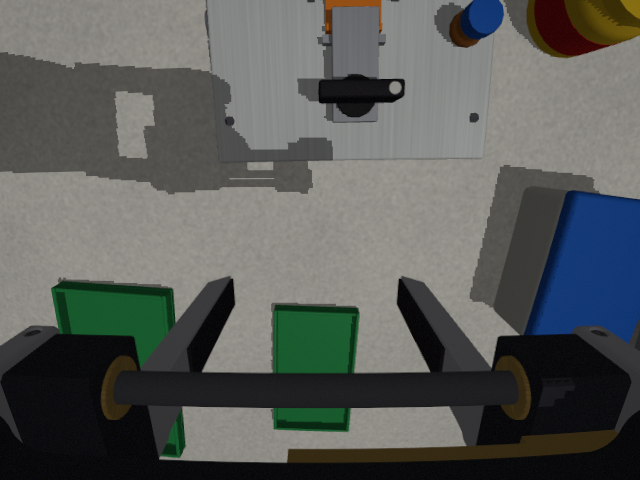

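The green tray nearest at scene (259,361) is the smaller one. The orange rack, knob and vial are on the shaker. I'll move to get a better wrist view.

Request:
{"op": "apply_moves", "data": {"rows": [10,25,10,0,0,0,-1,10,25,10,0,0,0,-1,10,25,10,0,0,0,-1,0,0,0,0,0,0,-1,0,0,0,0,0,0,-1]}}

```text
clock: 1.47
tool_pos: [0.5801, 0.0758, 0.3326]
eef_rot: [2.219, 2.223, 0.0]
wrist_force: [0.0, 0.2, 0.7]
gripper_width: 1.002
```

```bash
cat > m.py <<'E'
from h import *
def rectz(c,mask,z):
    cs,_=cv2.findContours(mask.astype(np.uint8),cv2.RETR_EXTERNAL,cv2.CHAIN_APPROX_NONE)
    q=max(cs,key=cv2.contourArea).reshape(-1,2)
    P=np.array([atz(c,p,z)[:2] for p in q])
    return cv2.minAreaRect((P*1000).astype(np.float32))
E
python3 - <<'E'
from m import *
s=read_state(); print(np.round(s['tool_pos'],4),np.round(s['eef_rot'],3),s['wrist_force'],s['wrist_torque'])
c=camera('wrist'); save('wrist1',c['frame']); print(c['fx'],c['k1'])
o=c['frame'].copy()
for th,z in [('knob_grip',.1415),('rack',.13),('shaker',.08),('clamp_bar',.1),('tray',.016),('vial',.12)]:
    for b in boxes_of(th,c)[:3]: print(th,round(b['confidence'],2),np.round(b['point'],3))
    for b in masks_of(th,c)[:3]:
        print(' mask',round(b['confidence'],2),b['mask'].sum(),rectz(c,b['mask'],z))
        cs,_=cv2.findContours(b['mask'].astype(np.uint8),cv2.RETR_EXTERNAL,cv2.CHAIN_APPROX_NONE); cv2.drawContours(o,cs,-1,(255,0,255),1)
save('wrist1m',o)
E
```

```text
[0.5801 0.0758 0.3326] [2.219 2.223 0.   ] [0.03126791 0.20946149 0.69382899] [ 0.01366633 -0.00096258  0.00314439]
339.5215612432978 -0.0632280910967463
knob_grip 0.84 [0.578 0.12  0.142]
knob_grip 0.73 [0.669 0.168 0.121]
 mask 0.65 1257 ((580.169921875, 118.70065307617188), (57.41838073730469, 15.365158081054688), 0.128304585814476)
rack 0.78 [0.577 0.224 0.129]
 mask 0.87 8131 ((578.0418090820312, 214.54669189453125), (56.23027038574219, 95.71768951416016), 0.56120365858078)
shaker 0.94 [0.578 0.17  0.079]
 mask 0.77 49018 ((578.962158203125, 175.53558349609375), (236.7494659423828, 217.0222625732422), 0.6982425451278687)
 mask 0.19 1373 ((580.405029296875, 110.82499694824219), (72.3710708618164, 19.779829025268555), 0.08920688927173615)
clamp_bar 0.67 [0.584 0.137 0.102]
 mask 0.82 4222 ((579.153564453125, 140.6739501953125), (66.21469116210938, 83.57388305664062), 2.242673397064209)
tray 0.9 [ 0.548 -0.228  0.006]
tray 0.88 [ 0.331 -0.092  0.009]
 mask 0.87 5082 ((544.6513061523438, -251.6417236328125), (107.77914428710938, 87.12612915039062), 0.42504164576530457)
 mask 0.7 1973 ((300.37298583984375, -105.28605651855469), (61.9282341003418, 153.96070861816406), 84.91378784179688)
 mask 0.22 4412 ((578.1168212890625, 135.7042694091797), (84.96461486816406, 107.53649139404297), 3.3581416606903076)
vial 0.75 [0.667 0.171 0.122]
 mask 0.86 1080 ((665.70654296875, 171.71481323242188), (33.828365325927734, 25.45612907409668), 4.919425964355469)
 mask 0.67 1339 ((580.628173828125, 116.64068603515625), (62.989749908447266, 16.54178810119629), 0.14996644854545593)
```

View pics/wrist1m.png

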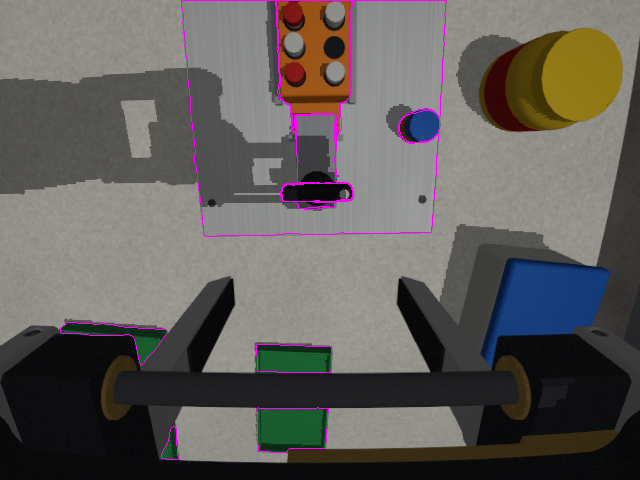

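View pics/wrist1.png

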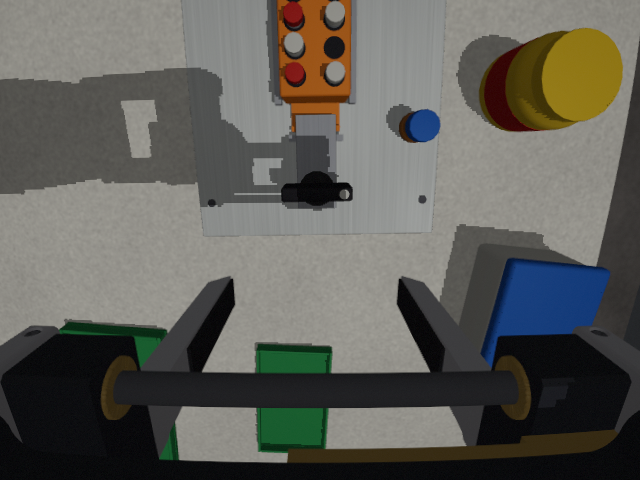

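The wing is at px (317,192), giving (0.580, 0.117), with its yaw about 0. The shaker edges agree: screw at x 0.579, y 0.117. I'll turn the jaws to close along y.

Request:
{"op": "apply_moves", "data": {"rows": [0,3.5,-3,0,0,7,-1,0,3.5,-3,0,0,7,-1,0,3.5,-3,0,0,7,-1,0,3.5,-3,0,0,7,-1,0,3.5,-3,0,0,7,-1,0,3.5,-3,0,0,7,-1,0,3.5,-3,0,0,7,-1,0,3.5,-3,0,0,7,-1,0,3.5,-3,0,0,7,-1,0,3.5,-3,0,0,7,-1,0,3.5,-3,0,0,7,-1,0,3,0,0,0,7,-1]}}

```text
clock: 3.12
tool_pos: [0.5799, 0.1167, 0.299]
eef_rot: [-0.155, -3.137, 0.0]
wrist_force: [0.1, -0.5, 1.2]
gripper_width: 1.002
```

Request:
{"op": "apply_moves", "data": {"rows": [0,0,0,0,0,6,-1,0,0,0,0,0,0,-1,0,0,0,0,0,0,-1]}}

```text
clock: 3.37
tool_pos: [0.58, 0.1165, 0.2996]
eef_rot: [0.005, 3.142, 0.0]
wrist_force: [0.1, -0.8, -0.3]
gripper_width: 1.001
```

```bash
python3 - <<'E'
from m import *
s=read_state(); print(np.round(s['tool_pos'],4),np.round(s['eef_rot'],3),np.round(s['joint_pos'],3),s['wrist_force'],s['wrist_torque'])
c=camera('wrist'); save('wrist2',c['frame']); print(np.round(-np.asarray(c['R']).T@np.asarray(c['t']),3))
for th,z in [('knob_grip',.1415),('clamp_bar',.1)]:
    for b in boxes_of(th,c)[:3]: print(th,round(b['confidence'],2),np.round(b['point'],4))
    for b in masks_of(th,c)[:3]: print(' mask',round(b['confidence'],2),b['mask'].sum(),rectz(c,b['mask'],z))
c=camera('scene'); save('scene2',c['frame'])
for th,z in [('tray',.016)]:
    for b in boxes_of(th,c)[:3]: print(th,round(b['confidence'],2),np.round(b['point'],4))
    for b in masks_of(th,c)[:3]: print(' mask',round(b['confidence'],2),b['mask'].sum(),rectz(c,b['mask'],z))
E
```

```text
[0.58   0.1165 0.2996] [0.005 3.142 0.   ] [ 0.136  0.395  1.4   -0.     1.346 -1.431] [ 0.13989291 -0.81480841 -0.32019052] [ 0.07452066 -0.09203436 -0.01374112]
[0.498 0.116 0.383]
knob_grip 0.84 [0.577  0.1169 0.144 ]
 mask 0.87 1275 ((577.175048828125, 117.03025817871094), (63.06606674194336, 12.554340362548828), 1.3739991188049316)
clamp_bar 0.7 [0.5787 0.1365 0.098 ]
 mask 0.92 4612 ((590.3623046875, 140.70724487304688), (73.89348602294922, 84.61909484863281), 1.1557719707489014)
tray 0.7 [ 0.552  -0.2054  0.0058]
tray 0.66 [ 0.2947 -0.2171  0.0052]
 mask 0.65 7018 ((547.4940795898438, -204.21078491210938), (187.87258911132812, 113.17523193359375), 88.07369995117188)
 mask 0.62 9838 ((292.05340576171875, -211.56007385253906), (258.1155700683594, 160.48606872558594), 86.08673858642578)
```

View pics/wrist2.png

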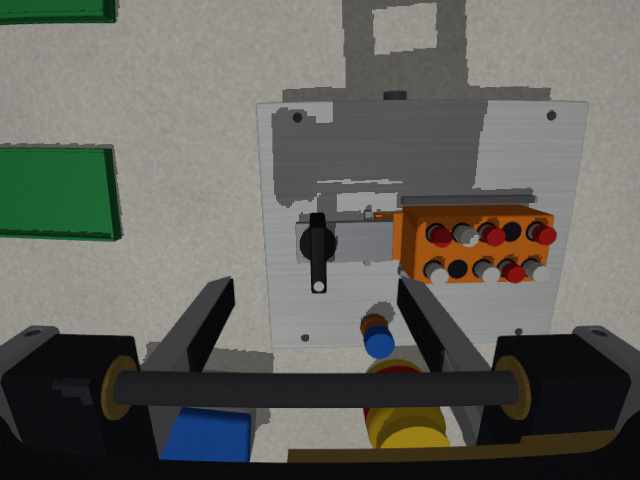

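Wing at px (318,253): y = 0.1170, x ≈ 0.5797, matching the tool to within 0.5 mm. I'll descend and check before closing.

Request:
{"op": "apply_moves", "data": {"rows": [0,0.5,-25,0,0,0,-0.2,0,0,-25,0,0,0,-0.2,0,0,-20,0,0,0,-0.2,0,0,-14,0,0,0,-0.2,0,0,-7,0,0,0,-0.2,0,0,0,0,0,0,-0.2,0,0,0,0,0,0,-0.2]}}

```text
clock: 4.35
tool_pos: [0.5802, 0.117, 0.2092]
eef_rot: [0.0, 3.141, 0.0]
wrist_force: [-0.1, 0.5, 0.7]
gripper_width: 0.608
```

```bash
python3 - <<'E'
from m import *
s=read_state(); print(np.round(s['tool_pos'],4),np.round(s['eef_rot'],3),s['wrist_force'],s['wrist_torque'],s['gripper_width'])
c=camera('wrist'); save('wrist3',c['frame'])
E
```

```text
[0.5802 0.117  0.2092] [0.    3.141 0.   ] [-0.12890868  0.54916807  0.71475433] [ 0.04676486 -0.09658768  0.00429444] 0.6079764540028633
```

View pics/wrist3.png

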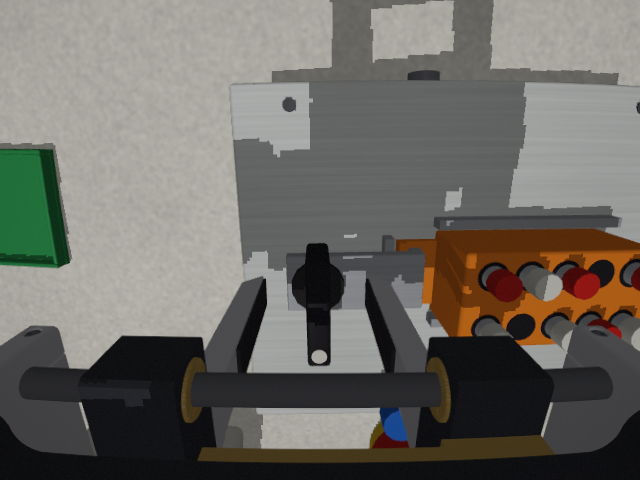

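Request:
{"op": "apply_moves", "data": {"rows": [0,0,0,0,0,0,1,0,0,0,0,0,0,1,0,0,0,0,0,0,1,0,0,0,0,0,0,1,0,0,0,0,0,0,1,0,0,0,0,0,0,1,0,0,0,0,0,0,1,0,0,0,0,0,0,1,0,0,0,0,0,0,1], "force": 30}}

```text
clock: 5.15
tool_pos: [0.58, 0.1179, 0.2087]
eef_rot: [-0.001, 3.141, 0.003]
wrist_force: [-0.1, 7.2, -1.2]
gripper_width: 0.126
```

```bash
cat > st.py <<'E'
from m import *
s=read_state(); print(s['clock'],np.round(s['tool_pos'],4),np.round(s['eef_rot'],4),'F',np.round(s['wrist_force'],2),'T',np.round(s['wrist_torque'],3),round(s['gripper_width'],3),'j',np.round(s['joint_pos'],3),'e6',np.round(s['effort'][5],3))
E
python3 st.py
```

```text
5.15 [0.58   0.1179 0.2087] [-5.0000e-04  3.1411e+00  2.6000e-03] F [-0.11  7.23 -1.22] T [ 1.465 -0.142  0.01 ] 0.126 j [ 0.138  0.481  1.498  0.002  1.162 -1.434] e6 0.023
```

Request:
{"op": "apply_moves", "data": {"rows": [0,0.9,0,0,0,0,1,0,0,0,0,0,0,1,0,0,0,0,0,0,1]}}

```text
clock: 5.4
tool_pos: [0.58, 0.1181, 0.2087]
eef_rot: [-0.0, 3.141, 0.001]
wrist_force: [0.6, 3.9, 0.1]
gripper_width: 0.126
```

```bash
python3 st.py
```

```text
5.4 [0.58   0.1181 0.2087] [-1.0000e-04  3.1413e+00  7.0000e-04] F [0.64 3.88 0.11] T [ 0.723 -0.146 -0.022] 0.126 j [ 0.139  0.481  1.498  0.     1.162 -1.432] e6 0.031
```

Request:
{"op": "apply_moves", "data": {"rows": [0,0,0,0,0,-1.5,1,0,0,0,0,0,-1.5,1,0,0,0,0,0,-1.5,1,0,0,0,0,0,0,1,0,0,0,0,0,0,1]}}

```text
clock: 5.82
tool_pos: [0.58, 0.1181, 0.2087]
eef_rot: [0.122, 3.139, 0.001]
wrist_force: [0.0, 5.3, 0.4]
gripper_width: 0.126
```

```bash
python3 st.py
```

```text
5.8167 [0.58   0.1181 0.2087] [1.219e-01 3.139e+00 8.000e-04] F [0.05 5.26 0.4 ] T [ 1.043 -0.192  0.114] 0.126 j [ 0.139  0.481  1.498  0.     1.162 -1.354] e6 0.303
```

Request:
{"op": "apply_moves", "data": {"rows": [0,0.5,0,0,0,-1.5,1,0,0,0,0,0,-1.5,1,0,0,0,0,0,0,1,0,0,0,0,0,0,1]}}

```text
clock: 6.15
tool_pos: [0.58, 0.1183, 0.2088]
eef_rot: [0.203, 3.135, -0.0]
wrist_force: [0.9, 2.6, 0.8]
gripper_width: 0.125
```

```bash
python3 st.py
```

```text
6.15 [0.58   0.1183 0.2088] [ 2.0330e-01  3.1348e+00 -1.0000e-04] F [0.9  2.63 0.82] T [ 0.509 -0.153  0.202] 0.125 j [ 0.139  0.481  1.498 -0.     1.163 -1.302] e6 0.329
```

Request:
{"op": "apply_moves", "data": {"rows": [0,0,0,0,0,-1.5,1,0,0,0,0,0,-1,1,0,0,0,0,0,0,1,0,0,0,0,0,0,1]}}

```text
clock: 6.48
tool_pos: [0.58, 0.1184, 0.2089]
eef_rot: [0.272, 3.129, -0.0]
wrist_force: [0.4, 1.8, 3.7]
gripper_width: 0.124
```

```bash
python3 st.py
```

```text
6.4833 [0.58   0.1184 0.2089] [ 0.2721  3.1295 -0.    ] F [0.4  1.77 3.74] T [ 0.441 -0.161  0.13 ] 0.124 j [ 0.139  0.481  1.498 -0.     1.163 -1.258] e6 0.273
```

Request:
{"op": "apply_moves", "data": {"rows": [0,0,0,0,0,0,1]}}

```text
clock: 6.57
tool_pos: [0.5801, 0.1184, 0.2089]
eef_rot: [0.272, 3.129, 0.0]
wrist_force: [0.4, 2.0, 4.6]
gripper_width: 0.13
```

```bash
python3 st.py; python3 -c "
from h import *
c=camera('wrist'); save('wrist4',c['frame'])"
```

```text
6.5667 [0.5801 0.1184 0.2089] [0.2724 3.1294 0.    ] F [0.37 2.02 4.58] T [ 0.436 -0.098  0.185] 0.13 j [ 0.139  0.481  1.498 -0.     1.163 -1.258] e6 0.149
```

View pics/wrist4.png

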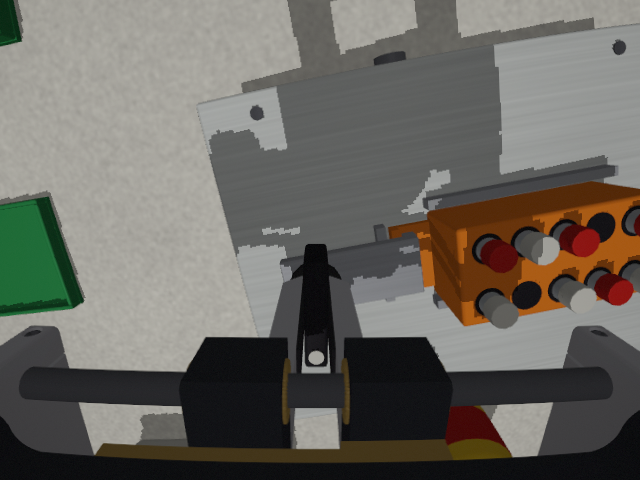

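Request:
{"op": "apply_moves", "data": {"rows": [0,0,0,0,0,0,1]}}

```text
clock: 6.7
tool_pos: [0.5801, 0.1184, 0.2088]
eef_rot: [0.273, 3.129, -0.0]
wrist_force: [-0.2, 2.1, 4.6]
gripper_width: 0.126
```

```bash
python3 st.py
```

```text
6.7 [0.5801 0.1184 0.2088] [ 0.2731  3.1294 -0.    ] F [-0.24  2.11  4.57] T [ 0.369 -0.028  0.154] 0.126 j [ 0.139  0.481  1.498 -0.     1.163 -1.257] e6 0.131
```

Request:
{"op": "apply_moves", "data": {"rows": [0,0,0,0,0,0,1]}}

```text
clock: 6.78
tool_pos: [0.5801, 0.1184, 0.2088]
eef_rot: [0.273, 3.129, -0.0]
wrist_force: [0.6, 1.1, 5.7]
gripper_width: 0.127
```

```bash
python3 st.py
```

```text
6.7833 [0.5801 0.1184 0.2088] [ 2.7330e-01  3.1294e+00 -1.0000e-04] F [0.65 1.06 5.66] T [ 0.422 -0.058  0.156] 0.127 j [ 0.139  0.481  1.498 -0.     1.163 -1.257] e6 0.135
```

Request:
{"op": "apply_moves", "data": {"rows": [0,0,0,0,0,0,1]}}

```text
clock: 6.87
tool_pos: [0.5801, 0.1184, 0.2088]
eef_rot: [0.274, 3.129, -0.0]
wrist_force: [-0.0, 1.5, 5.4]
gripper_width: 0.127
```

```bash
python3 st.py
```

```text
6.8667 [0.5801 0.1184 0.2088] [ 0.2735  3.1293 -0.    ] F [-0.    1.48  5.36] T [ 0.408 -0.043  0.217] 0.127 j [ 0.139  0.481  1.498 -0.     1.163 -1.257] e6 0.132
```

Request:
{"op": "apply_moves", "data": {"rows": [0,0,0,0,0,0,1]}}

```text
clock: 6.95
tool_pos: [0.5801, 0.1184, 0.2088]
eef_rot: [0.274, 3.129, 0.0]
wrist_force: [0.9, 2.3, 5.5]
gripper_width: 0.124
```

```bash
python3 st.py
```

```text
6.95 [0.5801 0.1184 0.2088] [0.2735 3.1294 0.    ] F [0.87 2.29 5.48] T [ 0.362 -0.05   0.148] 0.124 j [ 0.139  0.481  1.498 -0.     1.163 -1.257] e6 0.143
```

Request:
{"op": "apply_moves", "data": {"rows": [0,0,0,0,0,-1.5,1,0,0,0,0,0,-1.2,1,0,0,0,0,0,0,1,0,0,0,0,0,0,1]}}

```text
clock: 7.28
tool_pos: [0.5801, 0.1184, 0.2089]
eef_rot: [0.347, 3.122, 0.0]
wrist_force: [-0.4, 1.3, 5.8]
gripper_width: 0.129
```

```bash
python3 st.py
```

```text
7.2833 [0.5801 0.1184 0.2089] [3.4740e-01 3.1219e+00 1.0000e-04] F [-0.44  1.32  5.82] T [0.358 0.058 0.182] 0.129 j [ 0.139  0.481  1.498 -0.     1.163 -1.21 ] e6 0.263
```

Request:
{"op": "apply_moves", "data": {"rows": [0,0,0,0,0,0,1]}}

```text
clock: 7.37
tool_pos: [0.5801, 0.1184, 0.2089]
eef_rot: [0.347, 3.122, 0.0]
wrist_force: [-0.1, 2.8, 5.5]
gripper_width: 0.129
```

```bash
python3 st.py
```

```text
7.3667 [0.5801 0.1184 0.2089] [3.471e-01 3.122e+00 1.000e-04] F [-0.08  2.83  5.54] T [0.413 0.021 0.137] 0.129 j [ 0.14   0.481  1.498 -0.     1.163 -1.21 ] e6 0.168
```

Request:
{"op": "apply_moves", "data": {"rows": [0,0,0,0,0,0,1]}}

```text
clock: 7.45
tool_pos: [0.5801, 0.1184, 0.2089]
eef_rot: [0.347, 3.122, 0.0]
wrist_force: [-0.7, 1.4, 6.8]
gripper_width: 0.127
```

```bash
python3 st.py
```

```text
7.45 [0.5801 0.1184 0.2089] [3.471e-01 3.122e+00 1.000e-04] F [-0.68  1.37  6.81] T [0.403 0.039 0.146] 0.127 j [ 0.14   0.481  1.498 -0.     1.163 -1.21 ] e6 0.159
```

Request:
{"op": "apply_moves", "data": {"rows": [0,0,0,0,0,0,1]}}

```text
clock: 7.53
tool_pos: [0.5801, 0.1184, 0.2089]
eef_rot: [0.347, 3.122, 0.0]
wrist_force: [-0.4, 2.7, 6.1]
gripper_width: 0.125
```

```bash
python3 st.py
```

```text
7.5333 [0.5801 0.1184 0.2089] [3.4720e-01 3.1219e+00 1.0000e-04] F [-0.43  2.75  6.07] T [0.43  0.016 0.133] 0.125 j [ 0.139  0.481  1.498 -0.     1.163 -1.21 ] e6 0.158
```

Torque stopped growing (≈0.15 at 0.22 rad of turn) and the wing pushes upward. Clockwise is giving, so I'll carry on gently, rising with it.

Request:
{"op": "apply_moves", "data": {"rows": [0,0,0.4,0,0,-1.5,1,0,0,0.3,0,0,-1.5,1,0,0,0.1,0,0,-1.5,1,0,0,0.1,0,0,-1.5,1,0,0,0.1,0,0,-1.5,1,0,0,0,0,0,0,1]}}

```text
clock: 8.03
tool_pos: [0.5801, 0.1185, 0.2096]
eef_rot: [0.553, 3.092, 0.0]
wrist_force: [1.5, 2.9, 3.2]
gripper_width: 0.127
```

```bash
python3 st.py
```

```text
8.0333 [0.5801 0.1185 0.2096] [5.5250e-01 3.0925e+00 3.0000e-04] F [1.52 2.93 3.18] T [ 0.616 -0.359  0.135] 0.127 j [ 0.14   0.48   1.497  0.     1.164 -1.078] e6 0.753
```

Request:
{"op": "apply_moves", "data": {"rows": [0,0,0.2,0,0,-2,1,0,0,0.15,0,0,-2,1,0,0,0.15,0,0,-2,1,0,0,0.15,0,0,-2,1,0,0,0.15,0,0,-2,1,0,0,0,0,0,0,1]}}

```text
clock: 8.53
tool_pos: [0.5801, 0.1186, 0.2103]
eef_rot: [0.819, 3.033, 0.001]
wrist_force: [2.8, 4.2, 1.3]
gripper_width: 0.126
```

```bash
python3 st.py;  python3 -c "
from h import *
c=camera('wrist'); save('wrist5',c['frame'])"
```

```text
8.5333 [0.5801 0.1186 0.2103] [8.1930e-01 3.0326e+00 6.0000e-04] F [2.76 4.22 1.28] T [ 0.832 -0.528  0.182] 0.126 j [ 0.14   0.479  1.496  0.     1.166 -0.904] e6 0.956
```

View pics/wrist5.png

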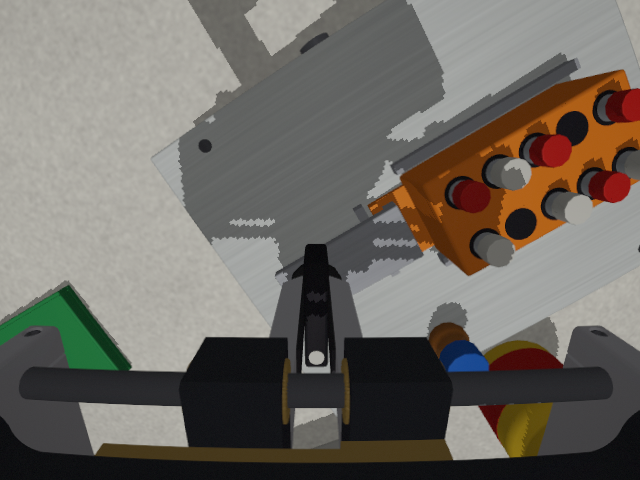

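Request:
{"op": "apply_moves", "data": {"rows": [0.3,0.4,0.15,0,0,-2,1,0,0,0.15,0,0,-2,1,0,0,0.15,0,0,-2,1,0,0,0.15,0,0,-2,1,0,0,0.15,0,0,-2,1,0,0,0.15,0,0,-2,1,0,0,0.15,0,0,-2,1,0,0,0.15,0,0,-2,1,0,0,0.15,0,0,-2,1,0,0,0.15,0,0,-2,1,0,0,0,0,0,0,1]}}

```text
clock: 9.5
tool_pos: [0.5803, 0.1189, 0.2117]
eef_rot: [-1.332, -2.845, -0.0]
wrist_force: [3.1, 3.3, 0.1]
gripper_width: 0.125
```

```bash
python3 st.py
```

```text
9.5 [0.5803 0.1189 0.2117] [-1.3324e+00 -2.8450e+00 -2.0000e-04] F [3.11 3.35 0.08] T [ 0.729 -0.575  0.132] 0.125 j [ 0.14   0.479  1.494  0.     1.169 -0.555] e6 0.958
```

Request:
{"op": "apply_moves", "data": {"rows": [0.2,0.2,0.15,0,0,-2,1,0,0,0.15,0,0,-2,1,0,0,0.15,0,0,-2,1,0,0,0.15,0,0,-2,1,0,0,0.15,0,0,-2,1,0,0,0.15,0,0,-2,1,0,0,0.15,0,0,-2,1,0,0,0.15,0,0,-2,1,0,0,0.15,0,0,-2,1,0,0,0.15,0,0,-2,1,0,0,0,0,0,0,1]}}

```text
clock: 10.42
tool_pos: [0.5806, 0.119, 0.2132]
eef_rot: [1.806, 2.571, 0.0]
wrist_force: [3.5, 3.5, -0.2]
gripper_width: 0.128
```

```bash
python3 st.py
```

```text
10.4167 [0.5806 0.119  0.2132] [1.8058e+00 2.5707e+00 2.0000e-04] F [ 3.51  3.55 -0.18] T [ 0.745 -0.687  0.11 ] 0.128 j [ 0.14   0.477  1.492  0.     1.172 -0.206] e6 0.911
```

Request:
{"op": "apply_moves", "data": {"rows": [0.2,0.2,0.15,0,0,-2,1,0,0,0.15,0,0,-2,1,0,0,0.15,0,0,-2,1,0,0,0.15,0,0,-2,1,0,0,0.15,0,0,-2,1,0,0,0.15,0,0,-2,1,0,0,0.15,0,0,-2,1,0,0,0.15,0,0,-2,1,0,0,0.15,0,0,-2,1,0,0,0.15,0,0,-2,1,0,0,0,0,0,0,1]}}

```text
clock: 11.33
tool_pos: [0.5808, 0.1191, 0.2146]
eef_rot: [2.225, 2.218, 0.0]
wrist_force: [4.0, 2.9, -2.5]
gripper_width: 0.124
```

```bash
python3 st.py
```

```text
11.3333 [0.5808 0.1191 0.2146] [2.2247e+00 2.2179e+00 1.0000e-04] F [ 4.01  2.88 -2.47] T [ 0.589 -0.901  0.083] 0.124 j [ 0.141  0.476  1.49  -0.     1.175  0.144] e6 0.907
```

Request:
{"op": "apply_moves", "data": {"rows": [0,0,0.15,0,0,-2,1,0,0,0.15,0,0,-2,1,0,0,0.15,0,0,-2,1,0,0,0.15,0,0,-2,1,0,0,0.15,0,0,-2,1,0,0,0.15,0,0,-2,1,0,0,0.15,0,0,-2,1,0,0,0.1,0,0,-2,1,0,0,0,0,0,0,1,0,0,0,0,0,0,1]}}

```text
clock: 12.17
tool_pos: [0.581, 0.1191, 0.2158]
eef_rot: [2.51, 1.889, 0.001]
wrist_force: [6.0, 2.8, -2.7]
gripper_width: 0.128
```

```bash
python3 st.py; python3 -c "
from h import *
c=camera('wrist'); save('wrist6',c['frame'])"
```

```text
12.1667 [0.581  0.1191 0.2158] [2.5097e+00 1.8889e+00 7.0000e-04] F [ 6.04  2.77 -2.67] T [ 0.541 -1.115  0.148] 0.128 j [ 0.14   0.475  1.489 -0.     1.177  0.421] e6 0.296
```

View pics/wrist6.png

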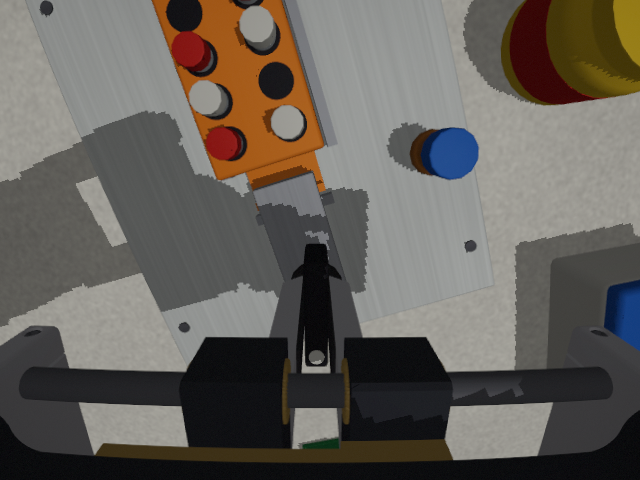

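Screw is at ≈1.7 rad (rise ≈7 mm). I'll unwind the wing twist, release and rise.

Request:
{"op": "apply_moves", "data": {"rows": [0.7,0.3,0,0,0,3,1,0,0,0,0,0,3,1,0,0,0,0,0,0,1,0,0,0,0,0,0,0,0,0,0,0,0,0,0,0,0,0,0,0,0,0,0,0,0,0,0,0,0]}}

```text
clock: 12.8
tool_pos: [0.5813, 0.1194, 0.216]
eef_rot: [-2.41, -2.015, 0.001]
wrist_force: [-0.2, 1.1, -0.3]
gripper_width: 0.372
```

```bash
python3 st.py
```

```text
12.8 [0.5813 0.1194 0.216 ] [-2.4105e+00 -2.0146e+00  5.0000e-04] F [-0.21  1.07 -0.28] T [-0.025  0.006  0.017] 0.372 j [ 0.141  0.476  1.487 -0.     1.179  0.319] e6 0.01
```

Request:
{"op": "apply_moves", "data": {"rows": [0,0,10,0,0,0,0,0,0,20,0,0,0,0,0,0,30,0,0,0,-1,0,10,30,0,0,5,-1,0,15,20,0,0,5,-1,0,15,20,0,0,3,-1,0,0,0,0,0,0,-1,0,0,0,0,0,0,-1]}}

```text
clock: 13.47
tool_pos: [0.5813, 0.1598, 0.3471]
eef_rot: [2.166, 2.274, 0.002]
wrist_force: [0.6, -1.5, 0.1]
gripper_width: 0.889
```

```bash
python3 st.py; python3 - <<'E'
from m import *
c=camera('wrist'); o=c['frame'].copy()
for th,z in [('knob_grip',.148),('rack',.13),('shaker',.08),('clamp_bar',.1),('vial',.12)]:
    for b in boxes_of(th,c)[:3]: print(th,round(b['confidence'],2),np.round(b['point'],3))
    for b in masks_of(th,c)[:3]:
        print(' mask',round(b['confidence'],2),b['mask'].sum(),rectz(c,b['mask'],z))
save('wrist7',o)
c=camera('side');save('side7',c['frame'])
E
```

```text
13.4667 [0.5813 0.1598 0.3471] [2.1659 2.274  0.0023] F [ 0.59 -1.45  0.06] T [ 0.023 -0.064  0.035] 0.889 j [ 0.208  0.391  1.296 -0.     1.452  0.159] e6 -0.233
knob_grip 0.71 [0.582 0.123 0.149]
 mask 0.89 992 ((580.1429443359375, 122.69700622558594), (67.11521911621094, 13.615208625793457), 81.23313903808594)
rack 0.58 [0.577 0.249 0.128]
 mask 0.58 9230 ((578.4755859375, 241.440673828125), (58.075782775878906, 125.18604278564453), 2.280754327774048)
 mask 0.53 3319 ((579.7164916992188, 133.7595977783203), (33.20695114135742, 109.70684814453125), 0.9775124788284302)
shaker 0.71 [0.573 0.23  0.08 ]
 mask 0.88 55396 ((578.5491943359375, 205.093505859375), (237.1685333251953, 306.101318359375), 1.1056448221206665)
clamp_bar 0.96 [0.582 0.147 0.108]
 mask 0.66 3565 ((580.103759765625, 124.18025207519531), (38.569541931152344, 120.49075317382812), 0.8012256622314453)
 mask 0.21 2858 ((553.1048583984375, -105.99217987060547), (87.73191833496094, 84.80142211914062), 2.9272751808166504)
vial 0.61 [0.577 0.12  0.15 ]
 mask 0.62 841 ((665.4354858398438, 175.90597534179688), (25.1856632232666, 35.82527160644531), 56.689937591552734)
```

View pics/wrist7.png

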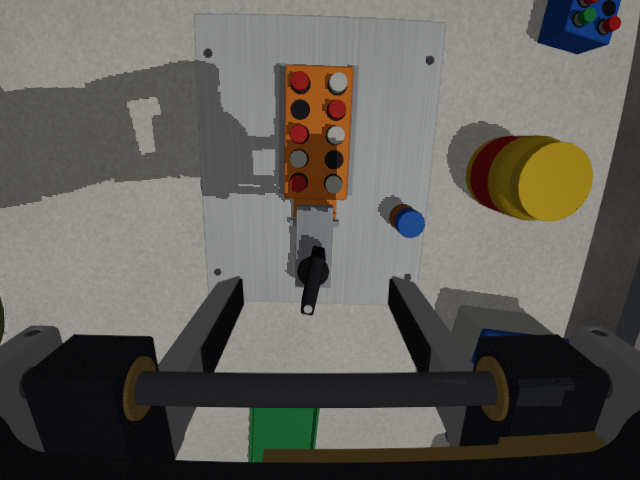

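View pics/side7.png

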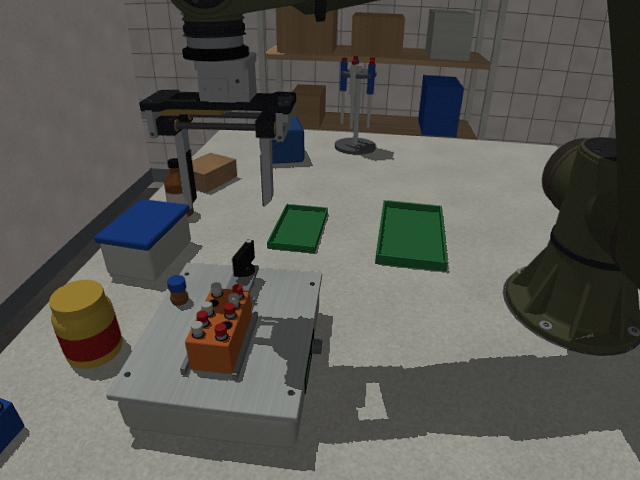

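```bash
python3 - <<'E'
from m import *
c=camera('wrist')
def edges(mask,z,rows,nm):
    for f,lab in ((np.min,'L'),(np.max,'R')):
        P=[]
        for r in rows:
            q=np.where(mask[r])[0]
            if len(q): P.append(atz(c,(f(q)+(-.5 if lab=='L' else .5),r),z)[:2]*1000)
        P=np.array(P); a,b=np.polyfit(P[:,1],P[:,0],1); res=P[:,0]-(a*P[:,1]+b); k=abs(res)<2
        a,b=np.polyfit(P[k,1],P[k,0],1); print(nm,lab,'slope',round(a,4),'x@250',round(a*250+b,1),'x@119',round(a*119+b,1),k.mean())
S=[b for b in masks_of('shaker',c)][0]['mask']; edges(S,.08,range(30,250,5),'shaker')
R=masks_of('rack',c)
for b in R: print(b['confidence'],b['mask'].sum())
hsv=cv2.cvtColor(c['frame'],cv2.COLOR_RGB2HSV)
m=((hsv[...,0]<16)&(hsv[...,1]>180)&(hsv[...,2]>60)).astype(np.uint8); m[:, :260]=0;m[:,380:]=0;m[230:]=0;
m=cv2.morphologyEx(m,cv2.MORPH_OPEN,np.ones((3,3)))>0
edges(m,.13,range(80,180,4),'rack')
for r in (70,100,150,180): print(r,np.where(m[r])[0][[0,-1]])
rr=np.where(m[:,320])[0]; print('top row',rr[0],atz(c,(320,rr[0]),.13), 'cam',-c['R'].T@c['t'])
print('shaker far',[atz(c,(u,np.where(S[:,u])[0][0]-.5),.08)[:2] for u in (240,320,400)])
E
```

```text
shaker L slope -0.0189 x@250 460.2 x@119 462.7 1.0
shaker R slope -0.0228 x@250 695.3 x@119 698.3 0.3409090909090909
0.68 9112
rack L slope -0.0177 x@250 550.2 x@119 552.5 1.0
rack R slope -0.0146 x@250 605.1 x@119 607.0 1.0
70 [286 353]
100 [285 351]
150 [285 348]
180 [285 347]
top row 65 [0.57724785 0.30258246 0.13      ] cam [0.57646755 0.23943707 0.42887831]
shaker far [array([0.50143242, 0.3556159 ]), array([0.57514193, 0.35683604]), array([0.64918628, 0.35786649])]
```

Wing has turned ≈99°, and rack and shaker yaw is ≈ +1.0°. Rack centre is ≈ (0.578, 0.249). I'll go above it.

Request:
{"op": "apply_moves", "data": {"rows": [-3,25,-10,0,0,-1.8,-1,0,30,-20,0,0,0,-1,0,34,-24,0,0,0,-1,0,0,-30,0,0,0,-1,0,0,-30,0,0,0,-1,0,0,-20,0,0,0,-1,0,0,-12,0,0,0,-1,0,0,-8,0,0,0,-1,0,0,0,0,0,0,-1,0,0,0,0,0,0,-1]}}

```text
clock: 15.05
tool_pos: [0.5788, 0.2485, 0.1931]
eef_rot: [2.202, 2.24, 0.002]
wrist_force: [-0.9, 0.0, 1.2]
gripper_width: 1.001
```

```bash
python3 st.py; python3 - <<'E'
from m import *
for n in ('wrist','side'):
    c=camera(n); save(n+'8',c['frame'])
E
```

```text
15.05 [0.5788 0.2485 0.1931] [2.2018e+00 2.2402e+00 1.7000e-03] F [-0.88  0.01  1.17] T [ 0.03  -0.034  0.005] 1.001 j [0.347 0.577 1.389 0.    1.174 0.33 ] e6 -0.0
```

View pics/side8.png

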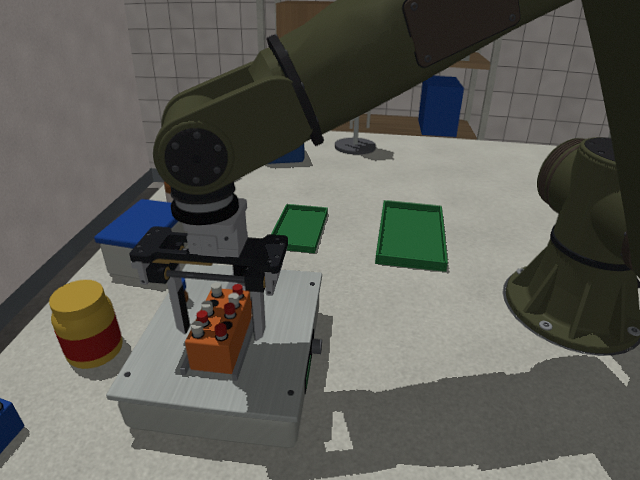

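View pics/wrist8.png

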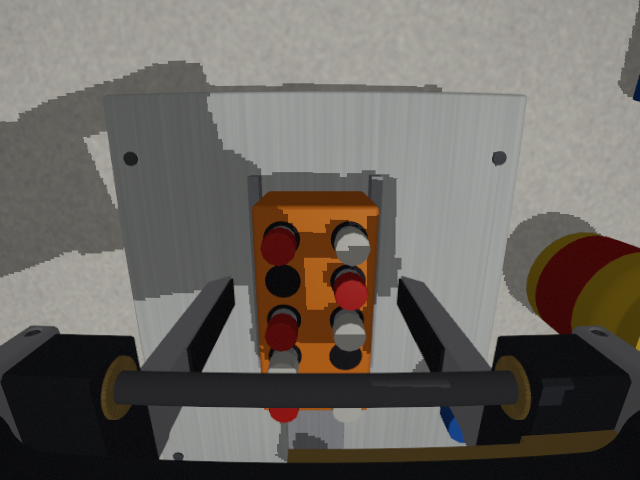

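The fingers straddle the rack (block px 253–378) above the rails. Closing.

Request:
{"op": "apply_moves", "data": {"rows": [0,0,0,0,0,0,1,0,0,0,0,0,0,1,0,0,0,0,0,0,1,0,0,0,0,0,0,1,0,0,0,0,0,0,1,0,0,0,0,0,0,1,0,0,0,0,0,0,1,0,0,0,0,0,0,1], "force": 25}}

```text
clock: 15.82
tool_pos: [0.5784, 0.2485, 0.1921]
eef_rot: [2.202, 2.241, 0.0]
wrist_force: [0.2, 0.3, 0.3]
gripper_width: 0.593
```

```bash
python3 st.py
```

```text
15.8167 [0.5784 0.2485 0.1921] [2.2020e+00 2.2407e+00 1.0000e-04] F [0.19 0.33 0.3 ] T [-0.007  0.036  0.001] 0.593 j [0.348 0.578 1.391 0.    1.173 0.33 ] e6 0.007
```

Request:
{"op": "apply_moves", "data": {"rows": [0,2,0,0,0,0,1,0,3,0,0,0,0,1,0,3,0,0,0,0,1,-0.1,3,0,0,0,0,1,0,0,0,0,0,0,1]}}

```text
clock: 16.23
tool_pos: [0.5782, 0.2602, 0.1922]
eef_rot: [-2.201, -2.241, -0.001]
wrist_force: [0.6, 3.2, 0.6]
gripper_width: 0.595
```

```bash
python3 st.py
```

```text
16.2333 [0.5782 0.2602 0.1922] [-2.2014e+00 -2.2412e+00 -7.0000e-04] F [0.59 3.24 0.65] T [ 0.287 -0.008 -0.014] 0.595 j [0.365 0.587 1.375 0.    1.179 0.347] e6 0.08
```

Request:
{"op": "apply_moves", "data": {"rows": [-0.1,4,0,0,0,0,1,-0.1,4,0,0,0,0,1,-0.1,4,0,0,0,0,1,0,4,0,0,0,0,1,-0.1,4,0,0,0,0,1,-0.1,4,0,0,0,0,1,0,2,0,0,0,0,1,0,0,0,0,0,0,1,0,0,0,0,0,0,1]}}

```text
clock: 16.98
tool_pos: [0.5777, 0.2861, 0.1921]
eef_rot: [-2.201, -2.241, -0.001]
wrist_force: [0.2, 3.5, 2.0]
gripper_width: 0.593
```

```bash
python3 st.py;python3 - <<'E'
from m import *
for n in ('scene','side'):
    c=camera(n); save(n+'9',c['frame'])
    print([np.round(b['point'],3) for b in boxes_of('clamp_bar',c)[:2]],[np.round(b['point'],3) for b in boxes_of('rack',c)[:2]])
    save(n+'9z',cv2.resize(c['frame'][240:400,120:340] if n=='side' else c['frame'][130:300,340:560],None,fx=3.4,fy=3.4))
E
```

```text
16.9833 [0.5777 0.2861 0.1921] [-2.2012e+00 -2.2408e+00 -1.3000e-03] F [0.15 3.54 2.01] T [ 0.337  0.008 -0.022] 0.593 j [4.030e-01 6.090e-01 1.340e+00 1.000e-03 1.192e+00 3.850e-01] e6 0.002
[array([0.584, 0.123, 0.115])] [array([0.58 , 0.245, 0.128])]
[array([0.573, 0.11 , 0.149])] [array([0.578, 0.325, 0.131])]
```

View pics/scene9z.png

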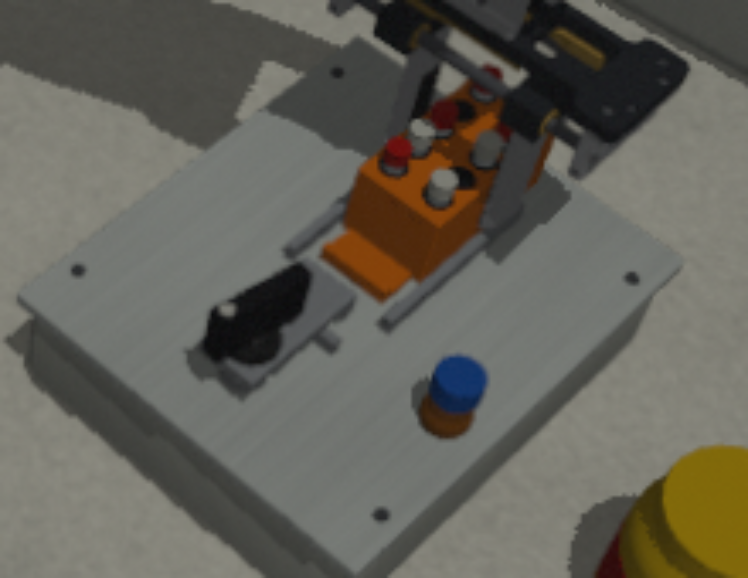

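View pics/side9z.png

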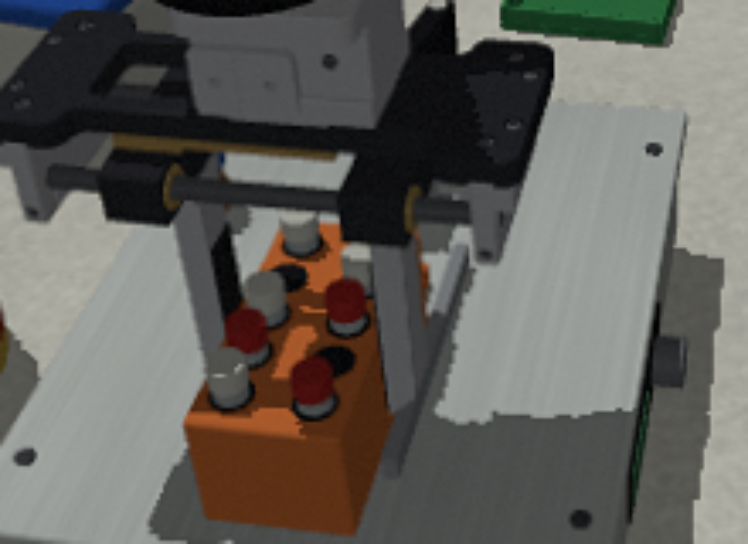

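The lip is clear of the bar end and the rack sits between the rails. Lifting, and fitting the tray pose meanwhile.

Request:
{"op": "apply_moves", "data": {"rows": [0,0,3,0,0,0,1,0,0,6,0,0,0,1,0,0,12,0,0,0,1,0,0,18,0,0,0,1,0,0,20,0,0,0,1,0,0,20,0,0,0,1,0,0,20,0,0,0,1,0,0,10,0,0,0,1,0,0,0,0,0,0,1]}}

```text
clock: 18.03
tool_pos: [0.5782, 0.2855, 0.3042]
eef_rot: [2.201, 2.239, 0.006]
wrist_force: [0.2, 0.5, -3.4]
gripper_width: 0.591
```

```bash
python3 st.py;python3 - <<'E'
from m import *
from scipy.optimize import minimize
for n in ('scene','side'):
    c=camera(n); save(n+'10',c['frame'])
    ms=[b['mask'] for b in masks_of('tray',c)]
    def hull(p):
        x,y,a=p[0]/1000,p[1]/1000,p[2]/100
        pts=[]
        for sx in(-.052,.052):
            for sy in(-.092,.092):
                for z in(0,.016): pts.append(proj(c,[x+sx*np.cos(a)-sy*np.sin(a),y+sx*np.sin(a)+sy*np.cos(a),z]))
        return cv2.convexHull((np.array(pts)*16).round().astype(np.int32))
    for m in ms:
        r=rectz(c,m,.016)
        if abs(r[0][0]-550)>60: continue
        def cost(p):
            im=np.zeros((480,640),np.uint8); cv2.fillConvexPoly(im,hull(p),1,shift=4); im=im>0
            return 1-(im&m).sum()/(im|m).sum()
        best=min((minimize(cost,[r[0][0],r[0][1],a],method='Nelder-Mead',options=dict(initial_simplex=np.array([[r[0][0],r[0][1],a],[r[0][0]+6,r[0][1],a],[r[0][0],r[0][1]+6,a],[r[0][0],r[0][1],a+3]]))) for a in(-4,0,4)),key=lambda q:q.fun)
        print(n,np.round(best.x,1),best.fun)
E
```

```text
18.0333 [0.5782 0.2855 0.3042] [2.2009 2.2393 0.0062] F [ 0.17  0.48 -3.42] T [ 0.002  0.032 -0.009] 0.591 j [ 0.402  0.513  1.221 -0.     1.403  0.385] e6 -0.001
scene [ 544.8 -203.8   -4.2] 0.014224751066856278
```

View pics/side10.png

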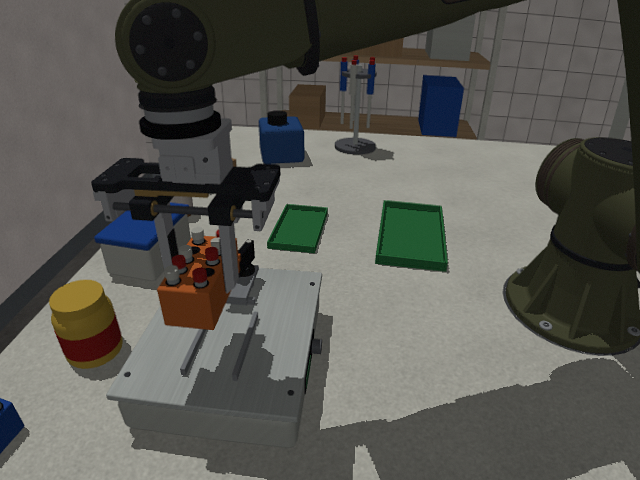

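Rack is lifted and level, weight 3.4 N. The smaller tray fits at (0.545, −0.204), yaw −2.4°. Traversing.

Request:
{"op": "apply_moves", "data": {"rows": [-2,-12,2,0,0,0,1,-2,-22,2,0,0,0,1,-2,-32,2,0,0,0,1,-2,-34,0,0,0,0,1,-2,-34,0,0,0,-0.5,1,-2,-34,0,0,0,-0.5,1,-2,-34,0,0,0,-0.5,1,-2,-34,0,0,0,-0.5,1,-2,-34,0,0,0,-0.5,1,-2,-34,0,0,0,-0.5,1,-2,-34,0,0,0,-0.4,1,-2,-34,0,0,0,0,1]}}

```text
clock: 19.23
tool_pos: [0.5528, -0.0886, 0.3065]
eef_rot: [-2.268, -2.173, 0.001]
wrist_force: [0.8, 0.7, -3.8]
gripper_width: 0.594
```

Request:
{"op": "apply_moves", "data": {"rows": [-2,-34,0,0,0,0,1,-2,-30,0,0,0,0,1,-2,-22,0,0,0,0,1,-2,-16,0,0,0,0,1,0,-2,0,0,0,0,1,0,0,0,0,0,0,1,0,0,0,0,0,0,1]}}

```text
clock: 19.82
tool_pos: [0.5456, -0.1901, 0.3067]
eef_rot: [-2.267, -2.174, 0.0]
wrist_force: [-0.7, -0.5, -3.7]
gripper_width: 0.596
```

```bash
python3 st.py;python3 - <<'E'
from m import *
for n in ('scene','side'):
    c=camera(n); save(n+'11',c['frame'])
    for th in('rack','tray'): print(n,th,[np.round(b['point'],3) for b in boxes_of(th,c)[:2]])
E
```

```text
19.8167 [ 0.5456 -0.1901  0.3067] [-2.2669e+00 -2.1738e+00  2.0000e-04] F [-0.69 -0.46 -3.68] T [ 0.042  0.026 -0.03 ] 0.596 j [-0.399  0.359  1.433  0.     1.35  -0.357] e6 -0.056
scene rack [array([ 0.553, -0.235,  0.242]), array([0.585, 0.123, 0.115])]
scene tray [array([ 0.296, -0.239,  0.008])]
side rack [array([ 0.547, -0.134,  0.238]), array([0.576, 0.144, 0.103])]
side tray [array([ 0.55 , -0.196,  0.005]), array([0.58 , 0.127, 0.136])]
```

View pics/scene11.png

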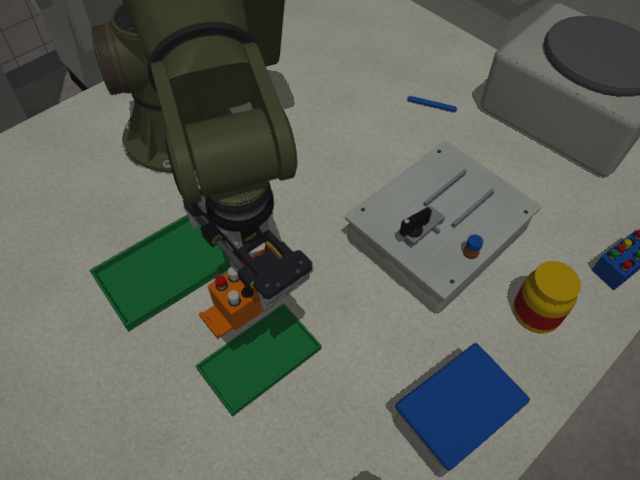

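View pics/side11.png

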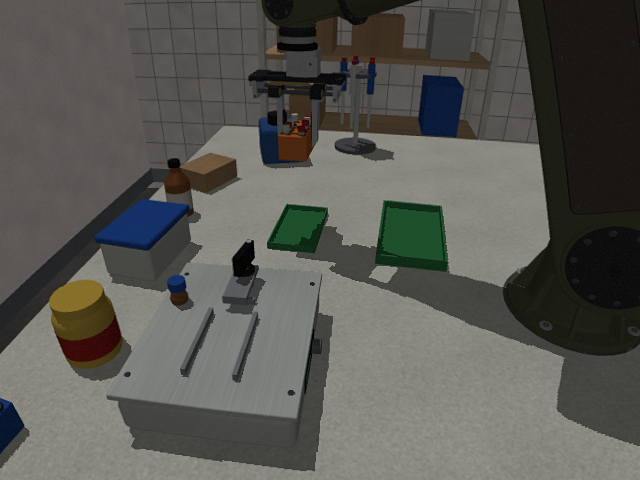

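Request:
{"op": "apply_moves", "data": {"rows": [0,0,-12,0,0,0,1,0,0,-25,0,0,0,1,0,0,-30,0,0,0,1,0,0,-30,0,0,0,1,0,0,-30,0,0,0,1,0,0,-20,0,0,0,1,0,0,-15,0,0,0,1,0,0,-8,0,0,0,1,0,0,0,0,0,0,1,0,0,0,0,0,0,1]}}

```text
clock: 20.95
tool_pos: [0.5459, -0.1905, 0.1372]
eef_rot: [-2.267, -2.175, -0.0]
wrist_force: [0.8, 0.1, -3.6]
gripper_width: 0.595
```

```bash
python3 st.py;python3 - <<'E'
from m import *
for n in ('scene','side'):
    c=camera(n); save(n+'12',c['frame'])
    save(n+'12z',cv2.resize(c['frame'][170:270,220:360] if n=='side' else c['frame'][250:430,160:380],None,fx=3.4,fy=3.4))
E
```

```text
20.95 [ 0.5459 -0.1905  0.1372] [-2.2673 -2.1745 -0.    ] F [ 0.79  0.08 -3.58] T [-0.019  0.034 -0.004] 0.595 j [-0.399  0.546  1.587  0.     1.009 -0.357] e6 -0.0
```

View pics/scene12z.png

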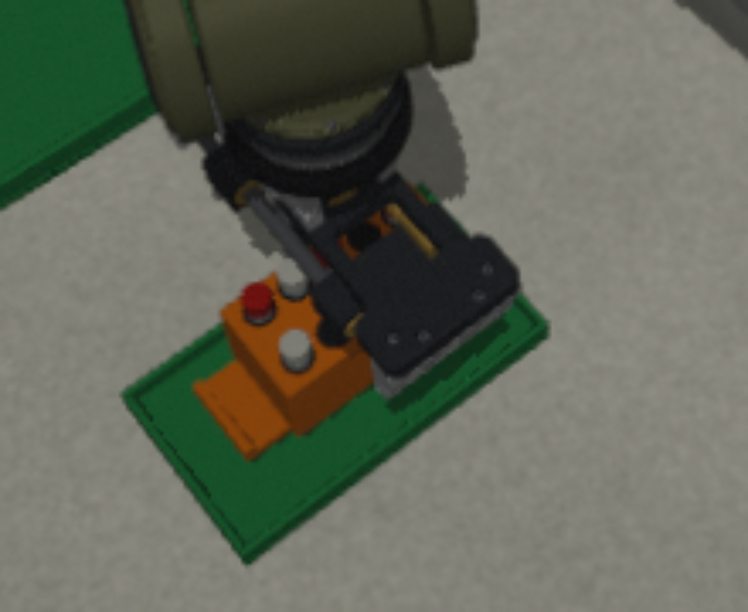

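View pics/side12z.png

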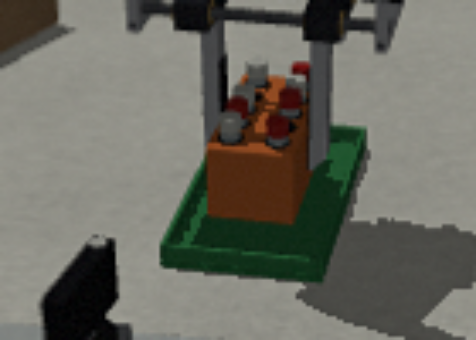

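Rack is over the tray with margin all round. Lowering the last ~21 mm slowly.

Request:
{"op": "apply_moves", "data": {"rows": [0,0,-6,0,0,0,1,0,0,-6,0,0,0,1,0,0,-4,0,0,0,1,0,0,-2,0,0,0,1,0,0,-1,0,0,0,1,0,0,-0.5,0,0,0,1,0,0,-0.5,0,0,0,1,0,0,0,0,0,0,1,0,0,0,0,0,0,1]}}

```text
clock: 21.8
tool_pos: [0.5459, -0.1905, 0.1172]
eef_rot: [2.267, 2.174, 0.0]
wrist_force: [-0.7, -0.3, -3.2]
gripper_width: 0.599
```

```bash
python3 st.py
```

```text
21.8 [ 0.5459 -0.1905  0.1172] [2.2673e+00 2.1743e+00 1.0000e-04] F [-0.67 -0.27 -3.18] T [ 0.036 -0.041 -0.006] 0.599 j [-0.399  0.575  1.596 -0.     0.97  -0.357] e6 -0.0
```

Request:
{"op": "apply_moves", "data": {"rows": [0,0,-0.5,0,0,0,1,0,0,-0.5,0,0,0,1,0,0,0,0,0,0,1]}}

```text
clock: 22.05
tool_pos: [0.5458, -0.1905, 0.1161]
eef_rot: [2.267, 2.174, 0.0]
wrist_force: [0.0, -0.3, -3.2]
gripper_width: 0.595
```

```bash
python3 st.py
```

```text
22.05 [ 0.5458 -0.1905  0.1161] [2.2674e+00 2.1743e+00 1.0000e-04] F [ 0.04 -0.34 -3.24] T [ 0.    -0.032  0.007] 0.595 j [-0.399  0.577  1.596  0.     0.968 -0.357] e6 -0.0
```

Request:
{"op": "apply_moves", "data": {"rows": [0,0,-0.4,0,0,0,1,0,0,-0.4,0,0,0,1,0,0,0,0,0,0,1]}}

```text
clock: 22.3
tool_pos: [0.5459, -0.1905, 0.1161]
eef_rot: [2.267, 2.174, 0.0]
wrist_force: [-4.5, 1.6, 7.6]
gripper_width: 0.597
```

```bash
python3 st.py
```

```text
22.3 [ 0.5459 -0.1905  0.1161] [2.2673e+00 2.1743e+00 1.0000e-04] F [-4.52  1.59  7.6 ] T [ 0.322  0.954 -0.096] 0.597 j [-0.399  0.577  1.596 -0.     0.968 -0.357] e6 -0.01
```

Request:
{"op": "apply_moves", "data": {"rows": [0,0,-0.4,0,0,0,1,0,0,0,0,0,0,1]}}

```text
clock: 22.47
tool_pos: [0.5458, -0.1905, 0.1161]
eef_rot: [2.267, 2.174, 0.0]
wrist_force: [-6.8, 2.8, 12.0]
gripper_width: 0.596
```

```bash
python3 st.py
```

```text
22.4667 [ 0.5458 -0.1905  0.1161] [2.2672 2.1744 0.    ] F [-6.83  2.85 12.  ] T [ 0.446  1.415 -0.042] 0.596 j [-0.399  0.577  1.596 -0.     0.968 -0.357] e6 -0.015
```

Seated at exactly the expected height. I'll ease off the pressing, then release and rise.

Request:
{"op": "apply_moves", "data": {"rows": [0,0,0.6,0,0,0,1,0,0,0.1,0,0,0,1,0,0,0,0,0,0,-0.4,0,0,0,0,0,0,-0.4,0,0,0,0,0,0,-0.4,0,0,0,0,0,0,-0.4]}}

```text
clock: 22.97
tool_pos: [0.5458, -0.1905, 0.1155]
eef_rot: [2.267, 2.174, 0.0]
wrist_force: [-0.6, -0.3, -0.3]
gripper_width: 0.699
```

```bash
python3 st.py
```

```text
22.9667 [ 0.5458 -0.1905  0.1155] [2.2674e+00 2.1743e+00 1.0000e-04] F [-0.62 -0.32 -0.28] T [0.004 0.008 0.017] 0.699 j [-0.399  0.578  1.596  0.     0.967 -0.357] e6 -0.0
```

Request:
{"op": "apply_moves", "data": {"rows": [0,0,10,0,0,0,-0.4,0,0,20,0,0,0,-0.4,0,0,30,0,0,0,-0.4,0,0,30,0,0,0,-0.4,0,0,30,0,0,0,-0.4,-20,0,30,0,0,0,-0.4,-30,20,30,0,0,0,-0.4,-30,30,20,0,0,0,-0.4,-30,30,0,0,0,0,-0.4,-30,30,0,0,0,0,-0.4,0,0,0,0,0,0,-0.4,0,0,0,0,0,0,-0.4]}}

```text
clock: 23.97
tool_pos: [0.4128, -0.0863, 0.3113]
eef_rot: [2.264, 2.175, 0.002]
wrist_force: [0.7, 0.0, 0.2]
gripper_width: 0.699
```

```bash
python3 st.py;python3 - <<'E'
from m import *
for n in ('scene','side'):
    c=camera(n); save(n+'13',c['frame'])
    for th in('rack','tray','vial','knob_grip'): print(n,th,[np.round(b['point'],3) for b in boxes_of(th,c)[:2]])
E
```

```text
23.9667 [ 0.4128 -0.0863  0.3113] [2.2643e+00 2.1747e+00 1.9000e-03] F [0.71 0.02 0.16] T [-0.054 -0.027  0.009] 0.699 j [-0.293  0.     1.845 -0.     1.294 -0.253] e6 0.252
scene rack [array([ 0.556, -0.2  ,  0.054])]
scene tray [array([ 0.294, -0.217,  0.003]), array([ 0.58 , -0.242,  0.005])]
scene vial [array([0.676, 0.167, 0.117])]
scene knob_grip [array([0.585, 0.113, 0.14 ])]
side rack [array([ 0.545, -0.146,  0.052])]
side tray [array([ 0.291, -0.197,  0.007]), array([ 0.526, -0.156,  0.005])]
side vial [array([0.669, 0.182, 0.109])]
side knob_grip [array([ 0.544, -0.142,  0.054]), array([0.571, 0.129, 0.135])]
```

View pics/scene13.png

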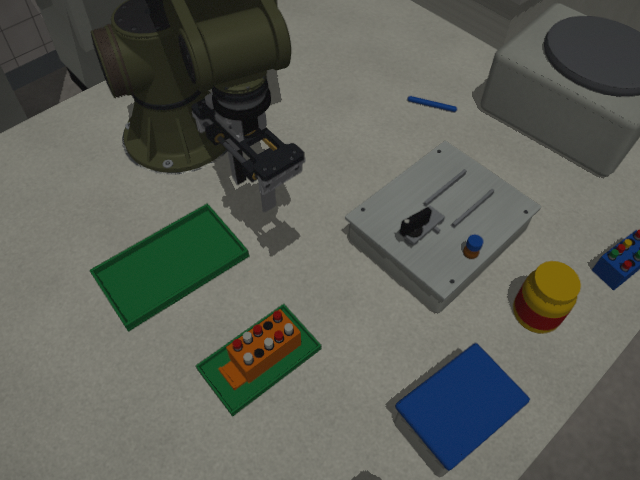

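View pics/side13.png

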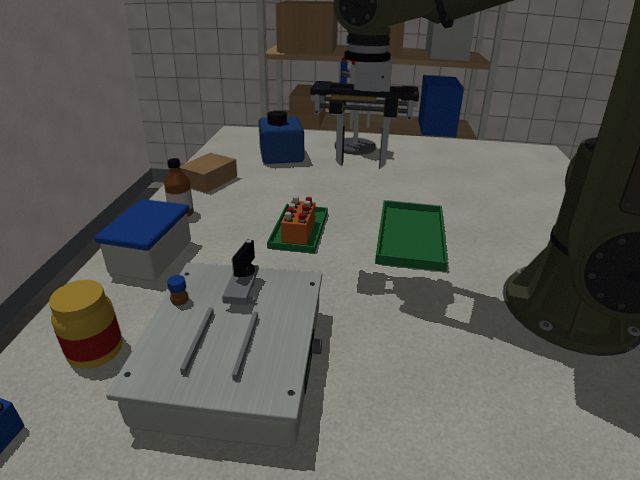

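The rack stands upright in the small tray (scene px (262,345)). The vial at (473,246) and everything else are unmoved, and the arm is clear.

```bash
python3 -c "
from station import *
print(sign_off())"
```

```text
the job is handed in; nothing more can be done
None
```

The orange rack is standing upright in the smaller green tray, and I handed the job in at about 24 s of the 70 s allowed.

- **Loosening:** The knob gives clockwise seen from above, so the thread is left-handed. Torque levelled off at about 0.15 N m. The readings were noisy, 0.11 to 0.22 N m, and a little above the 0.12 I expected. To be sure of the direction I turned the wing 0.22 rad in all before going on, under the 0.30 limit. I took the screw to about 1.7 rad (roughly 7 mm of rise) and let the twist out of the wing before releasing it.
- **Rack:** I slid it about 37 mm out from under the bar, and the force on the arm stayed at or below about 4 N. I then lifted it level and lowered it until it touched the tray floor at the expected height. It pressed down with about 12 N for a moment before I eased off and let go.
- **Last checks:** The scene and side pictures show the rack upright inside the tray walls. The vial and everything else are where they were, and the gripper is clear with about zero force.
- **Disagreements:** After the placing, some network points for the tray and the knob fell on the wrong object or were off because the rack hid part of the tray. The side camera's tray outline gave no usable fit, so the tray position came from the scene camera alone. Camera and felt knob positions differed by 1–2 mm, and I corrected for that.

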